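# Slide two serving slates out over the ends of their ledge

## Task

Set the two dark serving slates ready to be picked up: with the fingertips, push each one outwards along the wooden ledge, the left slate to the left and the right slate to the right, until its outer end sticks out about 4 cm past the end of the ledge. Only push them, do not lift or carry them or let one fall; both must end lying flat and straight along the ledge. Leave the things around the ledge standing where they are.

Things in the scene. Friction and masses are not known exactly. Their poses are not given: they have to be found in the camera images.
- ledge: low wooden serving ledge, fixed to the worktop: a channel 420 mm long (its y) and 134 mm wide (its x). Origin: centre of its underside, on the worktop; x points to its back, y along it to its left end, z up. Deck top at z = 50 mm. A back rail (x from 55 to 67 mm, top at z = 76 mm) and a low front lip (x from -67 to -55 mm, top at z = 56 mm) leave a channel 110 mm wide between them; both ends (y = +210 and -210 mm) are open, without a stop, and stand 50 mm above the worktop.
- slate_left: dark grey rectangular plate, 130 mm long (its y, along the ledge) x 95 mm wide (its x) x 8 mm thick, about 0.18 to 0.35 kg, lying flat and loose on the ledge. Origin: centre of its underside; z up. It lies on the left (+y) half of the ledge; its outer end (its +y end) starts 8 to 38 mm inside the ledge's left end. Between the two slates there is a gap of 84 to 144 mm.
- slate_right: dark grey rectangular plate, 130 mm long (its y, along the ledge) x 95 mm wide (its x) x 8 mm thick, about 0.18 to 0.35 kg, lying flat and loose on the ledge. Origin: centre of its underside; z up. It lies on the right (-y) half of the ledge; its outer end (its -y end) starts 8 to 38 mm inside the ledge's right end.
- honey_jar: The glass jar with a green cap, 64x68x84 mm, behind the ledge; loose, to be left alone. Origin: centre of its underside, on the worktop.
- muffin: The muffin, 85 mm wide, 73 mm high, behind the ledge; loose, to be left alone. Origin: centre of its underside, on the worktop.
- salt_shaker: The shaker, 44 mm across, 90 mm high, in front of the ledge; loose, to be left alone. Origin: centre of its underside, on the worktop.
- sachet: A sugar sachet, 64x31x9 mm, in front of the ledge; loose, to be left alone. Origin: centre of its underside, on the worktop.
- espresso_cup: The small cup with a handle, 60x87x56 mm, in front of the ledge; loose, to be left alone. Origin: centre of its underside, on the worktop.
- price_card: A card standing in a foot, 24x75x54 mm, behind the ledge; loose, to be left alone. Origin: centre of its underside, on the worktop.
There are look-alikes about, which are no part of the job. Leave any white look-alike of the slate_left alone. Leave any pink look-alike of the slate_right alone.

How it is judged (in metres and radians):
At the end, for the whole second after the job is handed in: Each slate's outer end overhangs its end of the ledge by 26 to 56 mm (40 mm wanted); both lie flat on the deck, within 0.12 rad of the ledge's direction, and at rest (y of slate_left in the frame of ledge between 0.171 and 0.201 m and z of slate_left in the frame of ledge between 0.046 and 0.054 m and angle between each of slate_left, slate_right's own z axis and vertical below 0.06 rad and angle between the y axis of each of slate_left, slate_right and the y axis of ledge, either way round below 0.12 rad and linear speed of each of slate_left, slate_right below 0.01 m/s and y of slate_right in the frame of ledge between -0.201 and -0.171 m and z of slate_right in the frame of ledge between 0.046 and 0.054 m); the robot touches nothing.
It fails at once if a slate is lifted or tipped up off the ledge (z of any of slate_left, slate_right in the frame of ledge above 0.062 m or angle between any of slate_left, slate_right's own z axis and vertical above 0.2 rad).
It fails at once if a slate falls off the ledge (z of any of slate_left, slate_right in the frame of ledge below 0.03 m).
It fails at once if one of the things around the ledge is moved over 20 mm or tipped over (distance of any of honey_jar, muffin, salt_shaker, sachet, espresso_cup, price_card from where it was at the start of the episode above 0.02 m or angle between any of honey_jar, muffin, salt_shaker, sachet, espresso_cup, price_card's own z axis and vertical above 0.35 rad).
It also fails if it takes over 48 s, if anything falls off the work surface, if the arm or the gripper's body presses on something with over 40 N, if the wrist force passes 120 N, or if a joint passes its speed limit or range.

## Robot

A 6-joint arm with a two-finger parallel gripper is mounted at the origin on a cart in front of the work surface, level with it; the furniture and walls round the work are solid. World frame = base frame: x ahead of the robot, y to its left, z up, the work surface at z = 0. Lengths are in m, angles in degrees, forces in N, time in s.
With the tool pointing down it reaches from about 0.35 to 1 m from the base axis. Payload 7.1 kg.
Tool frame: the origin (TCP) lies at the very end of the fingers, on their centre line; the grasp point (between the pads) lies 19 mm behind it; z points along the fingers, y is the line along which they close (so a half turn about z gives the same grasp; the last joint's range is limited). The gripper opens to 85 mm and grips with 20 to 120 N. Pads are 22 mm wide; open, the fingers measure 114 mm over their backs; the gripper's body (76 mm by 85 mm) begins 54 mm behind the grasp point. The pads swing forward as they close: fully open they stand 13 mm farther back than shut.
Start: joints at [-74.141, 24.242, 93.386, -0, 62.372, -1.089], TCP at [0.182, -0.598, 0.231] pointing down, gripper open.
Joint ranges: [-172.04, 172.04], [-51.8, 120.97], [4.93, 147.93], [-75.15, 255.16], [6.16, 154.13], [-145.62, 145.62]. Speed limits (degrees/s): [136.94, 136.94, 172.46, 180, 180, 180].

## Interface

Orientations are given as a 3x3 rotation matrix whose columns are the frame's x, y, z axes.
In Python, from rig import get_state, vision, ticket gives the robot as it stands. The module is installed in compiled form; this text tells all that it offers.
- The arm moves only by the tool servo_tool, never from a script. Its argument "steps" is one flat list of numbers, 4 for each row, row after row: the shift along the world's x, y, z in mm, then the turn about the world's z in degrees. A call has 1 to 10 rows; each row shifts and turns the commanded pose from where the row before left it; what a row does not reach is not made up. A row lasts 1/8 s, in which the tool goes at most 62.5 mm and 10.7 degrees, less where a joint would pass 70% of its speed; a pose out of reach is approached as far as the arm can. A call with a gripper value outside its range is refused whole. "hand" is the opening, from 0 (shut) to 1 (fully open), set as the call begins (left out, the last holds). The fingers move at their own pace and stop on an object; "squeeze" is the grip in N (left out, the last holds). Time passes only in rows, so rows that do not move let the fingers close. It gives the time, the measured TCP pose, the force, the opening and the grip force at its end, in the units of the state.
- get_state(): the state, without advancing time (a new reading comes with each control period).
- vision.camera(name): name is "side" or "top"; returns a dict with "pixels" (480x640x3 uint8, blue, green, red), "depth" (480x640 float32, m along the optical axis (not along the pixel's ray), 0 where there is no reading), "intrinsics" (3x3 intrinsics, pixels), "extrinsics" (4x4, takes a point from camera to world coordinates). Camera axes: x right, y down, z forward; pixel columns grow to the right and rows downward; lengths in m; the calibration is good to about 2 mm. A picture is of the moment at which its call begins.
- ticket.finish_job(): hands the job in; it is judged then, once.
The state is a dict: "clock": time; "qpos": joint angles; "qvel": joint speeds; "effort": joint torques, N m; "eef_pos": TCP position; "orientation": TCP orientation; "force": force on the tool from outside, world axes, zero at the start; "wrist_torque": the same for the moment, N m; "grip_width": opening from 0.0 (shut) to 1.0 (fully open); "finger_force": force on a finger pad.
Only numpy, scipy, OpenCV 4.12 (cv2) and the standard library are available. Lean on these libraries where they do the work, as an engineer would, in place of code of your own. Each camera call takes 0.05 s, during which the arm holds its last target. There are 200 camera calls.

## Working session

There is one attempt and no reset: what is moved stays moved. The work goes in short steps, Python scripts to look and compute and a tool call to move; the robot and the scene stay as the last step left them, time stands still between calls to the robot, and variables do not carry over. Pictures are saved under pics/ and viewed, at most 10 in all, crops included, and the job is handed in when it is done.

Besides the shell and the picture viewer there is one more tool, called after ">>>" as name(argument=value, ...) on one line, values as JSON. servo_tool: Moves the arm, as the interface text tells. Its arguments: {"type":"object","properties":{"steps":{"type":"array"},"hand":{"type":"number"},"squeeze":{"type":"number"}},"required":["steps"]}

```bash
mkdir -p pics
cat > h.py <<'E'
import numpy as np, cv2
from rig import get_state, vision, ticket
def snap(n,f):
    c=vision.camera(n); cv2.imwrite(f'pics/{f}.png',c['pixels']); np.savez(f'{f}.npz',**c); return c
def pt(c,u,v,z=None):
    K=np.array(c['intrinsics']);T=np.array(c['extrinsics']);r=np.linalg.inv(K)@[u,v,1]
    if z is None: d=np.median(c['depth'][v-1:v+2,u-1:u+2])
    else: d=(z-T[2,3])/(T[:3,:3]@r)[2]
    return T[:3,:3]@(r*d)+T[:3,3]
E
python3 -c "
from h import *
snap('top','t0');snap('side','s0');s=get_state();print(s['clock'],s['eef_pos'],s['orientation'])"
```

```text
0.1 [ 0.18207392 -0.59740271  0.23063371] [[ 9.56579355e-01  2.91471784e-01 -3.70120752e-04]
 [ 2.91472018e-01 -9.56578497e-01  1.28162869e-03]
 [ 1.95090485e-05 -1.33385939e-03 -9.99999110e-01]]
```

View pics/t0.png

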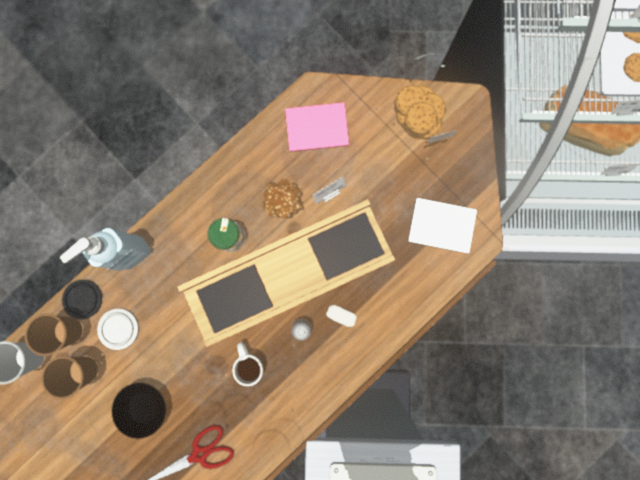

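View pics/s0.png

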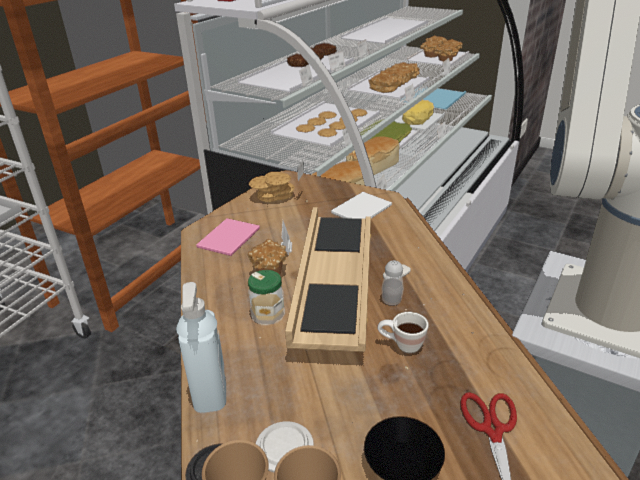

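The top view shows the ledge running from about (195,315) to (380,230), with the dark slates at (235,298) and (347,245). The jar, muffin and card stand behind it. The cup, shaker and sachet stand in front, and the pink and white look-alikes lie clear of it. The side view agrees.

```bash
cat > m.py <<'E'
from h import *
def measure(c,verbose=True):
    K=np.array(c['intrinsics']);T=np.array(c['extrinsics']);d=c['depth'].astype(float)
    v,u=np.mgrid[:480,:640]
    P=np.stack([(u-K[0,2])/K[0,0]*d,(v-K[1,2])/K[1,1]*d,d],-1)@T[:3,:3].T+T[:3,3]
    g=c['pixels'].max(-1)
    out={}
    roi=np.zeros((480,640),bool);roi[200:350,170:405]=1
    dk=(roi&(g<85)&(P[...,2]>.04)&(P[...,2]<.075)).astype(np.uint8)
    n,l,st,ce=cv2.connectedComponentsWithStats(dk)
    for i in range(1,n):
        if st[i,4]>600:
            cs,_=cv2.findContours((l==i).astype(np.uint8),0,1)
            b=cv2.boxPoints(cv2.minAreaRect(max(cs,key=len)))
            print('dark',st[i,4],np.round(ce[i]),'c',pt(c,*ce[i],.058).round(4),'corners',[pt(c,*q,.058)[:2].round(4).tolist() for q in b])
    return P
if __name__=='__main__':
    c=np.load('t0.npz');P=measure(c)
    print(c['extrinsics'].round(3),c['intrinsics'].round(1))
    for n,(u,v) in dict(jar=(224,234),muf=(282,200),card=(329,189),shk=(301,330),sach=(341,316),cup=(247,370)).items(): print(n,pt(c,u,v).round(3))
    cv2.imwrite('pics/t0c.png',cv2.resize(c['pixels'][190:355,170:410],None,fx=3.3,fy=3.3,interpolation=cv2.INTER_CUBIC))
E
python3 m.py
```

```text
[[ 0.022 -0.996  0.087  0.468]
 [-1.    -0.02   0.019  0.113]
 [-0.017 -0.087 -0.996  1.073]
 [ 0.     0.     0.     1.   ]] [[502.3   0.  322.9]
 [  0.  502.3 244. ]
 [  0.    0.    1. ]]
jar [0.57  0.329 0.084]
muf [0.643 0.217 0.068]
card [0.674 0.122 0.036]
shk [0.385 0.17  0.088]
sach [0.409 0.092 0.007]
cup [0.297 0.282 0.033]
```

View pics/t0c.png

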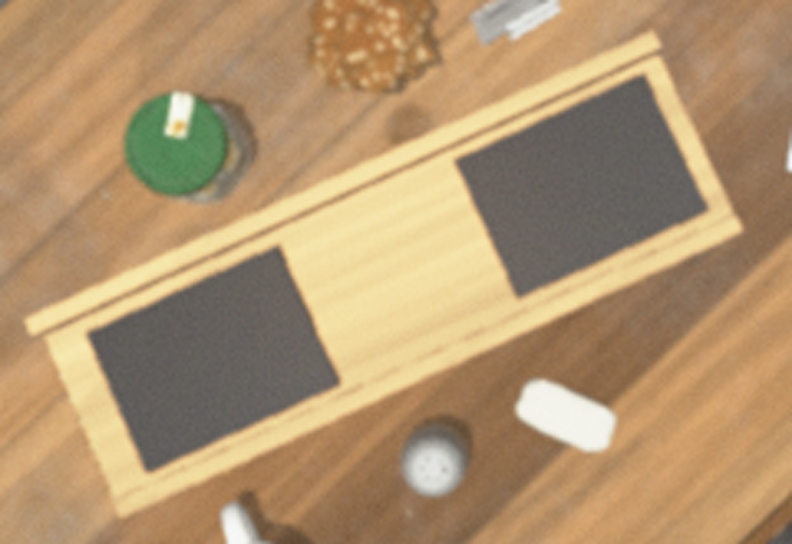

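The enlarged crop shows both slates clearly. Left slate corners are at (88,333), (281,247), (340,382) and (148,472). Right slate corners are at (457,158), (645,75), (707,210) and (518,297). The front lip runs from (122,516) to (742,230), and the rail from (26,322) to (655,32).

```bash
cat > p.py <<'E'
from h import *
c=np.load('t0.npz')
f=lambda p,z:pt(c,(p[0]+.5)/3.3-.5+170,(p[1]+.5)/3.3-.5+190,z)[:2]
L=[f(p,.058) for p in [(88,333),(281,247),(340,382),(148,472)]]
R=[f(p,.058) for p in [(457,158),(645,75),(707,210),(518,297)]]
lipL,lipR=f((122,516),.056),f((742,230),.056); rL,rR=f((26,322),.076),f((655,32),.076)
print('len',np.linalg.norm(lipL-lipR),np.linalg.norm(rL-rR),np.linalg.norm(lipL-rL))
o=(lipL+lipR+rL+rR)/4; y=(lipL-lipR)+(rL-rR); y/=np.linalg.norm(y); x=np.array([y[1],-y[0]])
print('ledge',o.round(4),'yaxis',y.round(4),'yaw',np.degrees(np.arctan2(-y[0],y[1])))
tl=lambda p:(np.array([(p-o)@x,(p-o)@y])*1000).round(1)
for n,S in (('L',L),('R',R)): print(n,[tl(p).tolist() for p in S],tl(sum(S)/4))
for n,p in dict(jar=(.57,.329),muf=(.643,.217),card=(.674,.122),shk=(.385,.17),sach=(.409,.092),cup=(.297,.282),tcp=(.182,-.598)).items(): print(n,tl(np.array(p)))
E
python3 p.py
```

```text
len 0.41616114507721047 0.41851954490878657 0.12991416149061316
ledge [0.4955 0.2023] yaxis [-0.438  0.899] yaw 25.978468915825875
L [[45.1, 182.3], [43.6, 53.2], [-46.7, 54.0], [-47.4, 182.5]] [ -1.3 118. ]
R [[48.1, -67.9], [46.1, -194.8], [-45.4, -193.7], [-45.2, -66.2]] [   0.9 -130.6]
jar [122.4  81.2]
muf [139.  -51.4]
card [ 125.2 -150.4]
shk [-113.5   19.3]
sach [-126.1  -61.3]
cup [-143.6  158.6]
tcp [-632.4 -582.1]
```

>>> servo_tool(steps=[15.8,39.8,0,4.95,15.8,39.8,0,4.95,15.8,39.8,0,4.95,15.8,39.8,0,4.95,15.8,39.8,0,4.95,15.8,39.8,0,4.95,15.8,39.8,0,4.95,15.8,39.8,0,4.95,15.8,39.8,0,4.95,15.8,39.8,0,4.95], hand=0.5)

```text
clock: 1.35
eef_pos: [0.3404, -0.1985, 0.2313]
orientation: [[0.397, 0.918, 0.0], [0.918, -0.397, 0.0], [0.0, -0.0, -1.0]]
force: [0.3, -1.6, -0.4]
grip_width: 0.5
finger_force: 0.0
```

>>> servo_tool(steps=[15.8,39.8,0,4.95,15.8,39.8,0,4.95,15.8,39.8,0,4.95,15.8,39.8,0,4.95,15.8,39.8,0,4.95,15.8,39.8,0,4.95,15.8,39.8,0,4.95,15.8,39.8,0,4.95,15.8,39.8,0,4.95,15.8,39.8,0,4.95])

```text
clock: 2.6
eef_pos: [0.4983, 0.1995, 0.231]
orientation: [[-0.44, 0.898, -0.001], [0.898, 0.44, -0.0], [-0.0, -0.001, -1.0]]
force: [0.9, -0.7, -0.2]
grip_width: 0.499
finger_force: 0.0
```

>>> servo_tool(steps=[0,0,-30,0,0,0,-40,0,0,0,-40,0,0,0,-40,0,0,0,-15,0,0,0,0,0,0,0,0,0])

```text
clock: 3.48
eef_pos: [0.4992, 0.1985, 0.0676]
orientation: [[-0.438, 0.899, 0.002], [0.899, 0.438, 0.001], [-0.0, 0.002, -1.0]]
force: [0.6, 0.9, -0.1]
grip_width: 0.503
finger_force: 0.0
```

```bash
python3 -c "
from h import *
c=snap('side','s1');s=get_state();print(s['clock'],s['eef_pos'],s['force'],s['grip_width'],np.array(s['orientation']).round(3))
im=c['pixels'][180:370,260:440];cv2.imwrite('pics/s1c.png',cv2.resize(im,None,fx=3.1,fy=3.1,interpolation=cv2.INTER_CUBIC))"
```

```text
3.525 [0.49928859 0.19855029 0.067774  ] [ 0.08682968  0.12040436 -0.26075999] 0.4959802994771978 [[-0.438  0.899  0.002]
 [ 0.899  0.438  0.001]
 [-0.     0.003 -1.   ]]
```

View pics/s1c.png

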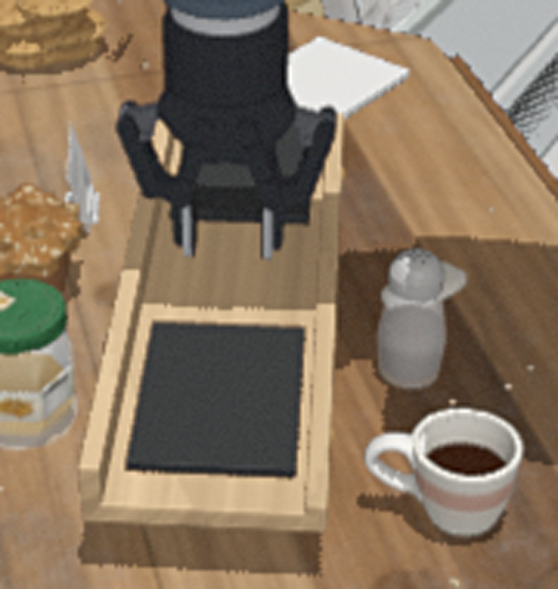

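The fingers hang centred in the channel, with tips at about (190,250) and (270,250) in the crop. They are still above the deck and clear of both slates. I'll lower until I feel the deck.

>>> servo_tool(steps=[0,0,-5,0,0,0,-5,0,0,0,-2,0,0,0,-1,0,0,0,0,0])

```text
clock: 4.15
eef_pos: [0.4982, 0.1981, 0.0532]
orientation: [[-0.438, 0.899, -0.0], [0.899, 0.438, -0.0], [0.0, -0.0, -1.0]]
force: [-1.4, -0.5, -0.8]
grip_width: 0.498
finger_force: 0.0
```

>>> servo_tool(steps=[0,0,-1,0,0,0,0,0])

```text
clock: 4.4
eef_pos: [0.4982, 0.1982, 0.0523]
orientation: [[-0.438, 0.899, -0.0], [0.899, 0.438, -0.0], [0.0, -0.0, -1.0]]
force: [-0.2, -0.4, 1.0]
grip_width: 0.5
finger_force: 0.0
```

>>> servo_tool(steps=[0,0,-1,0,0,0,0,0])

```text
clock: 4.65
eef_pos: [0.4982, 0.1981, 0.0513]
orientation: [[-0.438, 0.899, -0.0], [0.899, 0.438, -0.0], [0.0, -0.0, -1.0]]
force: [1.2, 0.1, -0.0]
grip_width: 0.5
finger_force: 0.0
```

>>> servo_tool(steps=[0,0,-1,0,0,0,0,0])

```text
clock: 4.9
eef_pos: [0.4982, 0.1981, 0.0502]
orientation: [[-0.438, 0.899, -0.0], [0.899, 0.438, -0.0], [0.0, -0.0, -1.0]]
force: [-0.1, -0.4, 0.6]
grip_width: 0.499
finger_force: 0.0
```

>>> servo_tool(steps=[0,0,-1,0,0,0,0,0])

```text
clock: 5.15
eef_pos: [0.4982, 0.1981, 0.0492]
orientation: [[-0.437, 0.899, -0.0], [0.899, 0.437, -0.0], [0.0, -0.0, -1.0]]
force: [0.5, 0.0, 0.3]
grip_width: 0.501
finger_force: 0.0
```

>>> servo_tool(steps=[0,0,-1,0,0,0,0,0])

```text
clock: 5.4
eef_pos: [0.4982, 0.1982, 0.0483]
orientation: [[-0.438, 0.899, -0.0], [0.899, 0.438, -0.0], [-0.0, -0.0, -1.0]]
force: [-0.1, -0.3, 0.0]
grip_width: 0.499
finger_force: 0.0
```

>>> servo_tool(steps=[0,0,-1,0,0,0,0,0])

```text
clock: 5.65
eef_pos: [0.4982, 0.1982, 0.0482]
orientation: [[-0.438, 0.899, 0.0], [0.899, 0.438, 0.0], [-0.0, 0.0, -1.0]]
force: [-3.3, -1.1, 9.8]
grip_width: 0.499
finger_force: 5.2
```

>>> servo_tool(steps=[0,0,-1,0,0,0,0,0])

```text
clock: 5.9
eef_pos: [0.4983, 0.1982, 0.0481]
orientation: [[-0.438, 0.899, 0.0], [0.899, 0.438, 0.0], [-0.0, 0.0, -1.0]]
force: [-5.7, -1.9, 21.1]
grip_width: 0.503
finger_force: 10.9
```

>>> servo_tool(steps=[0,0,2.5,0,0,0,2,0,-4.4,9,0,0,-4.4,9,0,0,-4.4,9,0,0,-4.4,9,0,0,-2.2,4.5,0,0,-2.2,4.5,0,0,-2.2,4.5,0,0,-2.2,4.5,0,0])

```text
clock: 7.15
eef_pos: [0.4717, 0.2523, 0.0508]
orientation: [[-0.437, 0.899, -0.0], [0.899, 0.437, -0.0], [-0.0, -0.0, -1.0]]
force: [-0.9, -0.5, 0.5]
grip_width: 0.506
finger_force: 0.4
```

>>> servo_tool(steps=[-2.2,4.5,0,0,-2.2,4.5,0,0,-2.2,4.5,0,0,-2.2,4.5,0,0,-2.2,4.5,0,0,-2.2,4.5,0,0,-2.2,4.5,0,0,0,0,0,0])

```text
clock: 8.15
eef_pos: [0.4562, 0.2841, 0.0508]
orientation: [[-0.438, 0.899, 0.0], [0.899, 0.438, 0.0], [0.0, 0.0, -1.0]]
force: [-0.4, -0.8, 0.4]
grip_width: 0.501
finger_force: 0.0
```

```bash
python3 -c "
from h import *
c=snap('top','t2');snap('side','s2')
o=np.array([.4955,.2023]);y=np.array([-.438,.899]);e=get_state()['eef_pos'];print(e,(e[:2]-o)@y,(e[:2]-o)@[.899,.438])
cv2.imwrite('pics/t2c.png',cv2.resize(c['pixels'][190:355,170:410],None,fx=3.3,fy=3.3,interpolation=cv2.INTER_CUBIC))"
```

```text
[0.45638569 0.28377377 0.05084474] 0.09037698822862096 0.0005217417633690538
```

View pics/t2c.png

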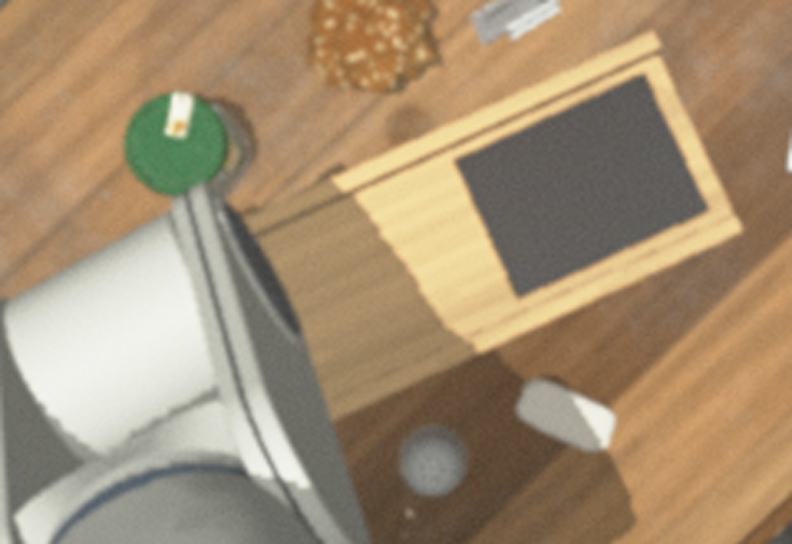

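The arm hides the left slate from the top camera here, while the right slate is unmoved. I'll check the side view instead.

```bash
python3 -c "
from h import *
c=np.load('s2.npz')
cv2.imwrite('pics/s2c.png',cv2.resize(c['pixels'][260:380,270:400],None,fx=4.6,fy=4.6,interpolation=cv2.INTER_CUBIC))"
```

```text
(no output)
```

View pics/s2c.png

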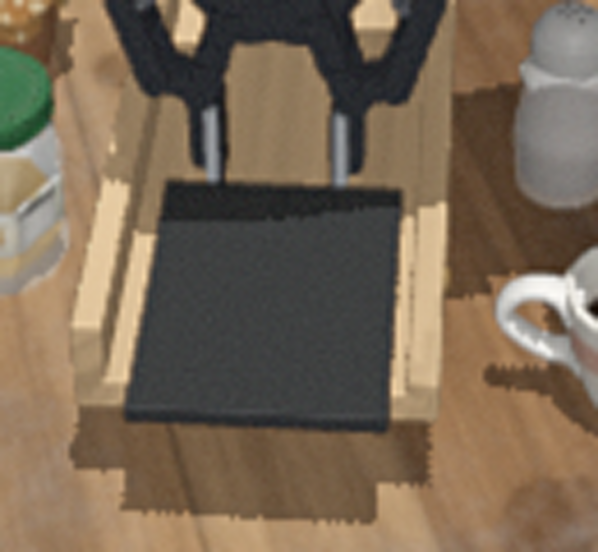

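Both fingertips rest on the slate's inner edge at crop (210,185) and (345,188). The slate is straight, and its outer edge, (127,412) to (388,420), is already past the ledge end.

```bash
python3 -c "
from h import *
o=np.array([.4955,.2023]);y=np.array([-.438,.899]);x=np.array([.899,.438])
c=np.load('s2.npz')
for p,z in [((127,412),.058),((388,420),.058),((168,183),.058),((402,192),.058),((435,390),.056),((413,388),.056),((75,325),.076),((98,328),.076)]:
    q=pt(c,(p[0]+.5)/4.6-.5+270,(p[1]+.5)/4.6-.5+260,z)[:2]-o;print(p,(q@x).round(4),(q@y).round(4))"
```

```text
(127, 412) 0.0437 0.2371
(388, 420) -0.0488 0.235
(168, 183) 0.0444 0.1087
(402, 192) -0.0486 0.1086
(435, 390) -0.0648 0.2168
(413, 388) -0.057 0.2163
(75, 325) 0.0649 0.213
(98, 328) 0.0564 0.214
```

>>> servo_tool(steps=[-2,4,0,0,-2,4,0,0,-2,4,0,0,-2,4.2,0,0,0,0,0,0,0,0,0,0,4.4,-9,0,0,8.8,-18,0,0,8.8,-18,0,0,8.8,-18,0,0])

```text
clock: 9.5
eef_pos: [0.48, 0.2351, 0.0508]
orientation: [[-0.437, 0.9, -0.0], [0.9, 0.437, -0.0], [-0.0, -0.0, -1.0]]
force: [0.7, 0.1, -0.1]
grip_width: 0.497
finger_force: 0.0
```

>>> servo_tool(steps=[8.8,-18,0,0,8.8,-18,0,0,8.8,-18,0,0,8.8,-18,0,0,0,0,0,0,0,0,0,0])

```text
clock: 10.25
eef_pos: [0.5143, 0.1648, 0.0508]
orientation: [[-0.437, 0.899, -0.0], [0.899, 0.437, 0.0], [0.0, -0.0, -1.0]]
force: [-0.4, 0.5, -1.3]
grip_width: 0.503
finger_force: 0.0
```

```bash
python3 -c "
from h import *
c=snap('top','t3');c=snap('side','s3')
o=np.array([.4955,.2023]);y=np.array([-.438,.899]);e=get_state()['eef_pos'];print(e,(e[:2]-o)@y,(e[:2]-o)@[.899,.438])
cv2.imwrite('pics/s3c.png',cv2.resize(c['pixels'][200:380,260:400],None,fx=3.3,fy=3.3,interpolation=cv2.INTER_CUBIC))"
```

```text
[0.51415961 0.16523135 0.05079056] -0.04149761909479406 0.0005389187857724472
```

View pics/s3c.png

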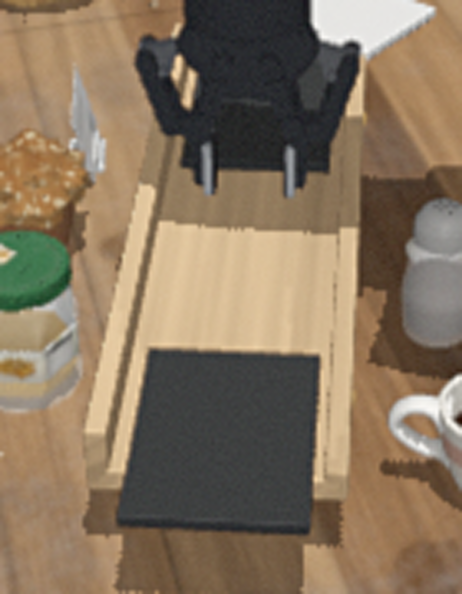

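The left slate lies straight and overhangs the end. Its outer edge is near crop (120,522) to (308,528), and the ledge end is near y≈485. Next is the right slate.

>>> servo_tool(steps=[2.1,-4.3,0,0,2.1,-4.3,0,0,2.1,-4.3,0,0,2.1,-4.3,0,0,2.1,-4.3,0,0,2.1,-4.3,0,0,2.1,-4.3,0,0,2.1,-4.3,0,0,2.1,-4.3,0,0,2.1,-4.3,0,0])

```text
clock: 11.6
eef_pos: [0.5355, 0.1216, 0.0508]
orientation: [[-0.438, 0.899, -0.0], [0.899, 0.438, -0.0], [0.0, -0.0, -1.0]]
force: [-0.4, 1.2, 0.7]
grip_width: 0.5
finger_force: 0.8
```

>>> servo_tool(steps=[2.1,-4.3,0,0,2.1,-4.3,0,0,2.1,-4.3,0,0,1.8,-3.7,0,0,0,0,0,0,0,0,0,0])

```text
clock: 12.35
eef_pos: [0.5436, 0.1051, 0.0508]
orientation: [[-0.438, 0.899, 0.0], [0.899, 0.438, -0.0], [-0.0, 0.0, -1.0]]
force: [-1.4, 0.1, -0.6]
grip_width: 0.5
finger_force: 0.0
```

>>> servo_tool(steps=[4.4,-9,0,0,-4.4,9,0,0], hand=1.5)

```text
out of range
```

The right push ended at ledge y ≈ -108 mm, as planned. The third call, with hand 1.5, was my mistake. It was out of range and refused whole, so nothing moved. Now I'll back off, rise and clear the view.

>>> servo_tool(steps=[-4.4,9,0,0,-4.4,9,0,0,0,0,30,0,0,0,50,0,0,0,50,0,0,0,50,0,-20,-45,0,0,-20,-45,0,0,-20,-45,0,0,-20,-45,0,0])

```text
clock: 13.6
eef_pos: [0.4538, -0.0572, 0.2309]
orientation: [[-0.439, 0.899, 0.0], [0.899, 0.439, -0.0], [-0.0, 0.0, -1.0]]
force: [0.2, -0.6, -0.5]
grip_width: 0.499
finger_force: 0.0
```

>>> servo_tool(steps=[-20,-45,0,0,-20,-45,0,0,-20,-45,0,0,-20,-45,0,0,0,0,0,0,0,0,0,0])

```text
clock: 14.35
eef_pos: [0.3747, -0.2361, 0.2307]
orientation: [[-0.437, 0.899, -0.0], [0.899, 0.437, 0.001], [0.001, 0.0, -1.0]]
force: [0.2, 0.1, -0.4]
grip_width: 0.501
finger_force: 0.0
```

```bash
python3 -c "
from h import *
c=snap('top','t4');s=get_state();print(s['clock'],s['eef_pos'])
cv2.imwrite('pics/t4c.png',cv2.resize(c['pixels'][185:360,165:415],None,fx=3.2,fy=3.2,interpolation=cv2.INTER_CUBIC))"
```

```text
14.4 [ 0.37491744 -0.23577157  0.23073999]
```

View pics/t4c.png

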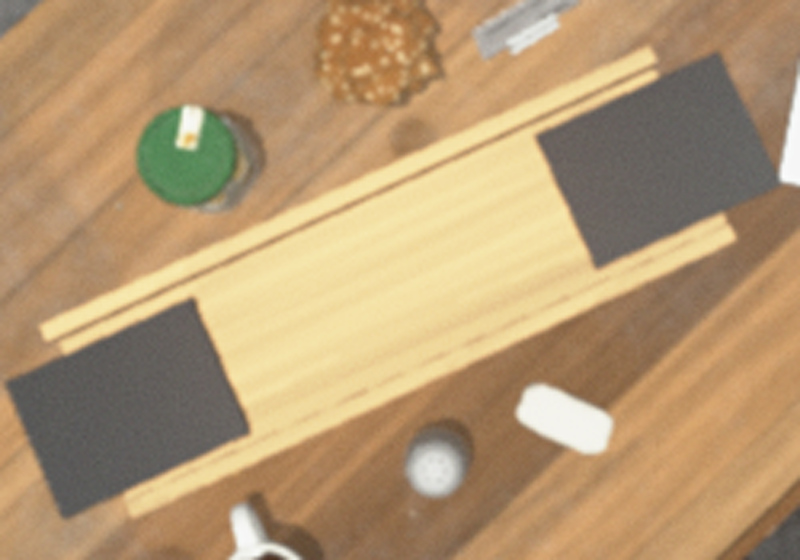

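Both slates overhang their ends and lie straight, and the surrounding things stand where they were. Left slate corners are at (7,382), (195,298), (250,432) and (66,518). Right slate corners are at (538,135), (720,53), (779,186) and (597,268).

```bash
python3 -c "
from h import *
o=np.array([.4955,.2023]);y=np.array([-.438,.899]);x=np.array([.899,.438])
c=np.load('t4.npz')
for p,z in [((7,382),.058),((195,298),.058),((250,432),.058),((66,518),.058),((538,135),.058),((720,53),.058),((779,186),.058),((597,268),.058),((132,516),.056),((736,237),.056),((41,328),.076),((654,46),.076)]:
    q=pt(c,(p[0]+.5)/3.2-.5+165,(p[1]+.5)/3.2-.5+185,z)[:2]-o;print(p,(q@x).round(4),(q@y).round(4))"
```

```text
(7, 382) 0.0453 0.2474
(195, 298) 0.0439 0.118
(250, 432) -0.0474 0.1203
(66, 518) -0.048 0.247
(538, 135) 0.0469 -0.1225
(720, 53) 0.0459 -0.2499
(779, 186) -0.0466 -0.2472
(597, 268) -0.0454 -0.1208
(132, 516) -0.0641 0.2093
(736, 237) -0.0644 -0.2089
(41, 328) 0.0652 0.2094
(654, 46) 0.0654 -0.2111
```

Overhang is about 38 mm on the left and 39 mm on the right, and both slates are straight. I'll hand the job in.

```bash
python3 -c "
from rig import ticket
print(ticket.finish_job())"
```

```text
the job is handed in; nothing more can be done
None
```

Both slates were pushed outwards and the job is handed in: by my last top-camera measurement the left overhangs about 38 mm and the right about 39 mm, both flat and straight, nothing around the ledge visibly moved, and the judge's result was not shown.

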